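# Set the feed pump to its yellow mark

### The job

Of the two dosing pumps on the bench, take the blue one and slide the blue grip on its top along its track until the grip is centred on the yellow mark (not the red one), then let go. Leave the white-gripped slider of the other pump as it is, and do not knock over or shift the amber bottle.

Things in the scene. Friction and masses are not known exactly. Their poses are not given: they have to be found in the camera images.
- feed_slider_top (a point): Top centre of the blue grip: a block 28 mm across the track, 20 along it, 40 high, top 154 mm above the bench. It stands on a raised track (40 x 190 mm, 14 high) on a flat-topped pump (130 x 210 mm, 100 high). Site y: along the track; z: up. It starts near mid-track, slides 70 mm either way along y with 1.5 N of drag and stays where left. Free room all round above the track.
- yellow_mark: Yellow mark on the blue pump's top: two flat strips 34 x 8 x 3 mm, one each side of the track, in line across it. Origin midway between them, on the track's centre line, 54.5 mm below the level of the grip's top; y: along the track, x: across. It lies 25 to 65 mm from the grip's start, to either side. A like red pair nearer the track's other end is the wrong mark.
- acid_slider_top (a point): Top centre of the white grip on the white-trimmed pump, of the same sizes and axes: a bystander, to be left where it is. Both pumps are fixed; either may be on the left. They do not move.
- media_bottle_mid (a point): Half-way up (75 mm) the loose amber bottle with a blue cap, 72 mm in diameter, 150 mm high: a bystander; z points up through its cap. A white jug and a small clear beaker also stand on the bench.
There are look-alikes about, which are no part of the job. Of the things that look like the part that bears media_bottle_mid, the middle-sized one is meant.

How it is judged:
By the outcome, as a careful person would: the job done as asked, in the order asked, and still so for the second after the job is handed in, with the robot touching nothing.
It also fails if it takes over 32 s, if anything falls off the work surface, if the arm or the gripper's body presses on something with over 40 N, if the wrist force passes 120 N, or if a joint passes its speed limit or range.

### The arm

A 6-joint arm with a two-finger parallel gripper is mounted at the origin on the work surface. World frame = base frame: x ahead of the robot, y to its left, z up, the work surface at z = 0. Lengths are in m, angles in degrees, forces in N, time in s.
With the tool pointing down it reaches from about 0.375 to 0.9 m from the base axis. Payload 3.1 kg.
Tool frame: the origin (TCP) lies at the very end of the fingers, on their centre line; the grasp point (between the pads) lies grip_point_offset behind it (grip_point_offset is the distance from the TCP to the grasp point, in m); z points along the fingers, y is the line along which they close (so a half turn about z gives the same grasp; the last joint's range is limited). The gripper opens to 87 mm and grips with 3 to 60 N. Pads are 19 mm wide; open, the fingers measure 117 mm over their backs; the gripper's body (75 mm by 190 mm) begins 51 mm behind the grasp point.
Start: joints at [59.731, 30.224, 82.088, -0, 67.689, -10.227], TCP at [0.214, 0.587, 0.223] pointing down, gripper open.
Joint ranges: [-176.69, 176.69], [-43.24, 126.21], [12.49, 139.97], [-82, 262], [0, 151.66], [-163.58, 163.58]. Speed limits (degrees/s): [159.86, 159.86, 180, 180, 180, 180].

### API

Orientations are given as a 3x3 rotation matrix whose columns are the frame's x, y, z axes.
In Python, from rig import * gives the robot as it stands.
- The arm moves only by the tool move_arm, never from a script. Its argument "increments" is a list of rows, each a list of 3 entries, a list of its own where there are three numbers: the shift along the tool's x, y, z in units of 30 mm (1.0 is 30 mm), then the turn, a rotation vector about the tool's x, y, z in units of 120 degrees (1.0 is 120 degrees), then the closure, from 0 (fully open) to 1 (shut). A call has 1 to 20 rows; each row shifts and turns the commanded pose from where the row before left it, along the tool's axes as they then stand; what a row does not reach is not made up. A row lasts 1/12 s, in which the tool goes at most 41.7 mm and 7.16 degrees, less where a joint would pass 70% of its speed; a pose out of reach is approached as far as the arm can. A call with a number of a shift or a turn outside -1 to 1 is refused whole. A call with a gripper value outside its range is refused whole. The fingers move at their own pace and stop on an object; the grip force is fixed at half the most. Time passes only in rows, so rows that do not move let the fingers close. It gives the time, the measured TCP pose, the force, the opening and the grip force at its end, in the units of the state.
- read_state(): the state, without advancing time (a new reading comes with each control period).
- capture(name): name is "scene" or "top" or "wrist"; returns a dict with "img" (400x640x3 uint8, red, green, blue), "mtx" (3x3 intrinsics, pixels), "eye" and "rotation" of the camera in the world. Camera axes: x right, y down, z forward; pixel columns grow to the right and rows downward; lengths in m; the calibration is good to about 2 mm. A picture is of the moment at which its call begins. There is no depth.
- hand_in(): hands the job in; it is judged then, once.
Trained networks look in a picture, given as the dict that the camera call returned (one of the last four; its "shot" number tells which), for a name from the list of things; names that differ only in an ending like _2 or _b are one class to them, and where a whole thing is asked for, a point or a joint stands for the part that bears it (a point fixed in the world has none). Each returns a list of dicts, best first, with "confidence" (0 to 1); they miss things now and then, are a little off and sometimes report something else, mostly with a low value. They report only what shows in the picture. A call takes as long as a camera call. They do not tell look-alikes from the thing itself.
- search_frame(picture, label): "extent" ([left, top, right, bottom] as shares, 0 to 1, of the picture: columns of its width, rows of its height, round what is visible of it).
- pinpoint(picture, label): "xy" ([column, row] as shares, 0 to 1, of the picture: columns of its width, rows of its height: a listed point, or the origin of a listed thing).
The state is a dict: "time_s": time; "joint_positions": joint angles; "qvel": joint speeds; "tau": joint torques, N m; "position": TCP position; "tcp_rot": TCP orientation; "force": force on the tool from outside, world axes, zero at the start; "moment": the same for the moment, N m; "opening": opening from 0.0 (shut) to 1.0 (fully open); "grasp_force": force on a finger pad.
Only numpy, scipy, OpenCV 4.12 (cv2) and the standard library are available. Lean on these libraries where they do the work, as an engineer would, in place of code of your own. Each camera call takes 0.05 s, during which the arm holds its last target. There are 200 camera calls.

## Working session

There is one attempt and no reset: what is moved stays moved. The work goes in short steps, Python scripts to look and compute and a tool call to move; the robot and the scene stay as the last step left them, time stands still between calls to the robot, and variables do not carry over. Pictures are saved under pics/ and viewed, at most 10 in all, crops included, and the job is handed in when it is done.

Besides the shell and the picture viewer there is one more tool, called after "Emit:" by a JSON object that holds its "op" and its "data", one argument or row to a line. move_arm: Moves the arm, as the interface text tells. Its arguments: {"type":"object","properties":{"increments":{"type":"array"}},"required":["increments"]}

```bash
mkdir -p pics
cat > h.py <<'E'
from rig import *
import numpy as np, cv2
def ray(p,xy):
    u=np.array([xy[0]*640,xy[1]*400,1.]); d=p["rotation"]@np.linalg.inv(p["mtx"])@u
    return np.array(p["eye"]),d
def atz(p,xy,z):
    e,d=ray(p,xy); return e+d*(z-e[2])/d[2]
def proj(p,P):
    c=np.array(p["rotation"]).T@(np.array(P)-p["eye"]); q=p["mtx"]@c; return q[:2]/q[2]
def save(p,n,crop=None,s=1):
    im=p["img"][:,:,::-1]
    if crop: im=im[crop[1]:crop[3],crop[0]:crop[2]]
    cv2.imwrite("pics/"+n,cv2.resize(im,None,fx=s,fy=s,interpolation=cv2.INTER_CUBIC))
E
python3 - <<'E'
from h import *
ims=[]
for n in ["scene","top"]:
    p=capture(n); ims.append(p["img"])
    for l,z in [("feed_slider_top",.154),("yellow_mark",.0995),("acid_slider_top",.154),("media_bottle_mid",.075)]:
        for r in pinpoint(p,l)[:4]:
            print(n,l,round(r["confidence"],2),np.round(np.array(r["xy"])*[640,400]),atz(p,r["xy"],z).round(3))
cv2.imwrite("pics/a.png",cv2.resize(np.vstack(ims),(480,600))[:,:,::-1])
save(p,"top.png",s=1.25)
E
```

```text
scene feed_slider_top 0.5 [362. 155.] [0.488 0.241 0.154]
scene yellow_mark 0.54 [349. 182.] [0.479 0.191 0.1  ]
scene acid_slider_top 0.63 [265. 299.] [ 0.486 -0.189  0.154]
scene media_bottle_mid 0.97 [340.  93.] [0.295 0.509 0.075]
scene media_bottle_mid 0.84 [412. 153.] [0.575 0.379 0.075]
scene media_bottle_mid 0.73 [378. 127.] [0.454 0.427 0.075]
top feed_slider_top 0.58 [262. 189.] [0.481 0.228 0.154]
top yellow_mark 0.57 [286. 195.] [0.479 0.176 0.099]
top acid_slider_top 0.52 [442. 186.] [ 0.49  -0.181  0.154]
top media_bottle_mid 0.88 [195. 168.] [0.551 0.4   0.075]
top media_bottle_mid 0.84 [160. 265.] [0.314 0.472 0.075]
```

View pics/top.png

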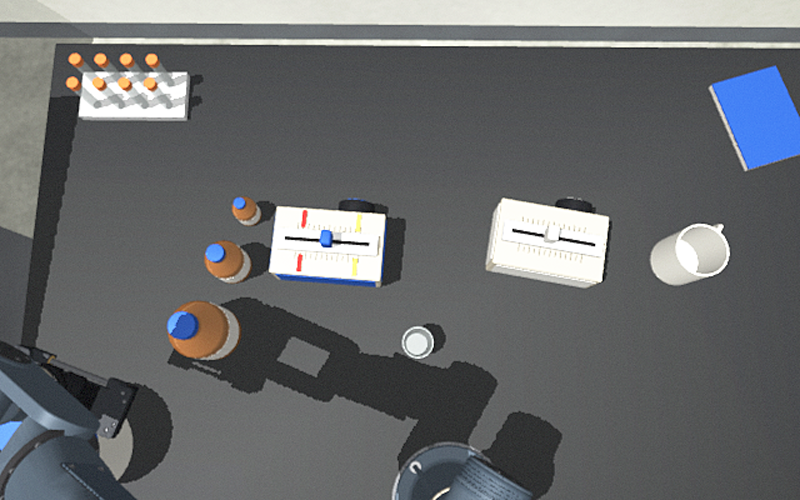

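View pics/a.png

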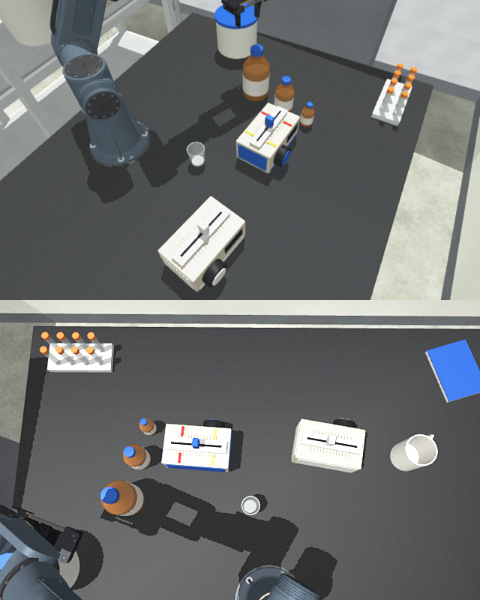

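The blue pump is the one on the left in the top view. Its grip is at about (326,238) in the enlarged picture, the yellow strips are at (359,222) and (354,267), and the red strips are at (303,217) and (299,262). There are three amber bottles, at (245,210), (228,260) and (203,330). The middle-sized one at (228,260) is the bystander, and I'll stay clear of all three by flying high. Next I measure the strips by colour and plan the approach.

```bash
cat >> h.py <<'E'
def blobs(p,col,box=None):
    hsv=cv2.cvtColor(p["img"],cv2.COLOR_RGB2HSV); 
    lo,hi={"y":((20,110,110),(35,255,255)),"r":((0,150,110),(8,255,255)),"b":((105,130,70),(125,255,255))}[col]
    m=cv2.inRange(hsv,lo,hi)
    if box: k=np.zeros_like(m);k[box[1]:box[3],box[0]:box[2]]=1;m=m*k
    n,_,st,c=cv2.connectedComponentsWithStats(m)
    return [(int(st[i,4]),st[i,:4].tolist(),c[i]+.5) for i in np.argsort(-st[:,4]) if i and st[i,4]>12][:5]
E
python3 - <<'E'
from h import *
import rig
print([ (k,getattr(rig,k)) for k in dir(rig) if "grip" in k.lower() or "offset" in k.lower()])
p=capture("top")
for c in "yrb":
    for a,bb,cc in blobs(p,c,(200,150,320,235)):
        print(c,a,bb,cc.round(1),atz(p,cc/[640,400],.154 if c=="b" else .1015).round(4))
s=read_state(); print(s["position"],s["tcp_rot"],s["time_s"])
E
```

```text
[('grip_point_offset', 0.0187)]
y 30 [284, 172, 5, 13] [287.  178.4] [0.5182 0.174  0.1015]
y 26 [282, 207, 4, 13] [283.9 213.5] [0.4332 0.1802 0.1015]
r 39 [237, 204, 5, 13] [239.6 210.7] [0.4396 0.2842 0.1015]
r 37 [241, 168, 5, 13] [243.4 174.6] [0.5271 0.2779 0.1015]
b 321 [221, 219, 79, 11] [261.4 224.4] [0.3997 0.227  0.154 ]
b 119 [255, 184, 11, 14] [261.  191.1] [0.4757 0.2297 0.154 ]
b 71 [305, 176, 5, 49] [307.3 201. ] [0.4531 0.1248 0.154 ]
[0.21415146 0.58713964 0.22254898] [[-9.39455884e-01  3.42669873e-01  2.65211809e-05]
 [ 3.42669873e-01  9.39455884e-01 -1.04365438e-05]
 [-2.84917686e-05 -7.16662755e-07 -1.00000000e+00]] 0.55
```

Emit:
{"op": "move_arm", "data": {
  "increments": [
    [[0, 0, -1], [0, 0, -0.044], 0],
    [[0, 0, -1], [0, 0, -0.044], 0],
    [[0, 0, -1], [0, 0, -0.044], 0],
    [[0, 0, -0.9], [0, 0, 0], 0],
    [[-0.69, -0.8, 0], [0, 0, 0], 0],
    [[-0.69, -0.8, 0], [0, 0, 0], 0],
    [[-0.69, -0.8, 0], [0, 0, 0], 0],
    [[-0.69, -0.8, 0], [0, 0, 0], 0],
    [[-0.69, -0.8, 0], [0, 0, 0], 0],
    [[-0.69, -0.8, 0], [0, 0, 0], 0],
    [[-0.69, -0.8, 0], [0, 0, 0], 0],
    [[-0.69, -0.8, 0], [0, 0, 0], 0],
    [[-0.69, -0.8, 0], [0, 0, 0], 0],
    [[-0.69, -0.8, 0], [0, 0, 0], 0],
    [[-0.69, -0.8, 0], [0, 0, 0], 0],
    [[-0.69, -0.8, 0], [0, 0, 0], 0],
    [[-0.69, -0.8, 0], [0, 0, 0], 0],
    [[-0.69, -0.8, 0], [0, 0, 0], 0],
    [[0, 0, 0], [0, 0, 0], 0],
    [[0, 0, 0], [0, 0, 0], 0]
  ]
}}

```text
time_s: 2.22
position: [0.4794, 0.2296, 0.3395]
tcp_rot: [[-0.997, 0.077, -0.0], [0.077, 0.997, 0.0], [0.0, 0.0, -1.0]]
force: [-0.5, -0.6, 0.3]
opening: 0.997
grasp_force: 0.0
```

```bash
cat > m.py <<'E'
from h import *
import sys
p=capture("wrist")
for c in "yrb":
    for a,bb,cc in blobs(p,c):
        print(c,a,bb,cc.round(1),atz(p,cc/[640,400],.154 if c=="b" else .1015).round(4))
for l,z in [("feed_slider_top",.154),("yellow_mark",.0995)]:
    for r in pinpoint(p,l)[:2]: print(l,round(r["confidence"],2),np.round(np.array(r["xy"])*[640,400],1),atz(p,r["xy"],z).round(4))
s=read_state(); print(s["position"],s["tcp_rot"].round(4).tolist() if hasattr(s["tcp_rot"],"round") else s["tcp_rot"],s["time_s"],s["force"],s["opening"])
save(p,sys.argv[1])
E
python3 m.py w1.png
```

```text
y 169 [278, 133, 8, 26] [282.  146.1] [0.4363 0.1813 0.1015]
y 156 [280, 197, 8, 25] [284.3 209. ] [0.5216 0.175  0.1015]
y 153 [492, 259, 13, 47] [499.8 283.3] [0.6606 0.4806 0.1015]
y 148 [138, 256, 14, 50] [143.9 282.2] [ 0.6181 -0.0445  0.1015]
y 148 [514, 317, 24, 16] [525.5 323.2] [0.7332 0.5257 0.1015]
r 118 [359, 133, 6, 25] [361.9 145.5] [0.4435 0.2851 0.1015]
r 102 [357, 197, 6, 23] [359.9 208.9] [0.5295 0.2788 0.1015]
b 1159 [543, 0, 68, 24] [573.3   9.5] [0.3194 0.4971 0.154 ]
b 785 [476, 133, 34, 30] [493.4 147.6] [0.4523 0.4271 0.154 ]
b 375 [315, 171, 18, 26] [323.7 183.9] [0.4793 0.2321 0.154 ]
b 276 [253, 125, 142, 2] [325. 126.] [0.414  0.2384 0.154 ]
b 219 [441, 215, 18, 16] [449.8 222.9] [0.5393 0.381  0.154 ]
feed_slider_top 0.67 [322.1 187.8] [0.4839 0.2299 0.154 ]
[0.47776098 0.23152369 0.33954756] [[-0.9974, 0.0724, -0.0006], [0.0724, 0.9974, 0.0004], [0.0006, 0.0003, -1.0]] 2.3667 [-0.17112277  0.33388949 -0.53836105] 0.9963481227437749
```

View pics/w1.png

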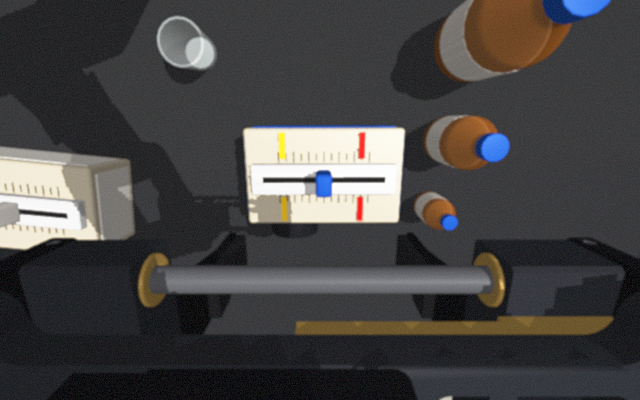

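The wrist view shows the grip at (323,184), yellow to its left at (282,146)/(284,209) and red to its right at (360,146)/(360,209). That agrees with the top view: the yellow mark is about 53 mm towards −y, and the track is turned 4.2°. I'll descend over the grip and close along the track.

Emit:
{"op": "move_arm", "data": {
  "increments": [
    [[-0.1, 0, 0.8], [0, 0, 0], 0],
    [[0, 0, 0.8], [0, 0, 0], 0],
    [[0, 0, 0.8], [0, 0, 0], 0],
    [[0, 0, 0.8], [0, 0, 0], 0],
    [[0, 0, 0.8], [0, 0, 0], 0],
    [[0, 0, 0.8], [0, 0, 0], 0],
    [[0, 0, 0.8], [0, 0, 0], 0],
    [[0, 0, 0.6], [0, 0, 0], 0],
    [[0, 0, 0.5], [0, 0, 0], 0],
    [[0, 0, 0.3], [0, 0, 0], 0],
    [[0, 0, 0.25], [0, 0, 0], 0],
    [[0, 0, 0], [0, 0, 0], 0]
  ]
}}

```text
time_s: 3.37
position: [0.4805, 0.2312, 0.1211]
tcp_rot: [[-0.997, 0.072, -0.002], [0.072, 0.997, -0.0], [0.002, -0.001, -1.0]]
force: [-0.7, 1.4, 0.3]
opening: 0.996
grasp_force: 0.0
```

```bash
python3 m.py w2.png
```

```text
y 824 [225, 146, 19, 57] [234.5 174.7] [0.4355 0.181  0.1015]
y 374 [237, 293, 15, 30] [244.5 307.8] [0.528  0.1741 0.1015]
y 339 [138, 264, 26, 43] [146.4 288.9] [0.5086 0.11   0.1015]
y 132 [146, 254, 20, 16] [156.  260.6] [0.4884 0.121  0.1015]
y 101 [533, 317, 21, 13] [545.2 321.7] [0.5542 0.3821 0.1015]
r 710 [398, 148, 17, 55] [406.3 174.8] [0.443  0.2851 0.1015]
r 309 [389, 293, 14, 29] [396.2 307.9] [0.5356 0.2784 0.1015]
b 1853 [172, 130, 305, 7] [326.3 133.6] [0.4127 0.2375 0.154 ]
b 1259 [304, 231, 40, 35] [324.  249.5] [0.4648 0.2329 0.154 ]
b 427 [305, 293, 38, 13] [324.5 298.9] [0.4908 0.2314 0.154 ]
feed_slider_top 0.63 [321.8 285.4] [0.4834 0.2306 0.154 ]
[0.4820876  0.23105851 0.12286676] [[-0.9973, 0.0727, 0.0017], [0.0727, 0.9974, 0.0005], [-0.0017, 0.0006, -1.0]] 3.5167 [ 0.30722498 -0.10209258 -0.28909359] 1.0011060014715478
```

View pics/w2.png

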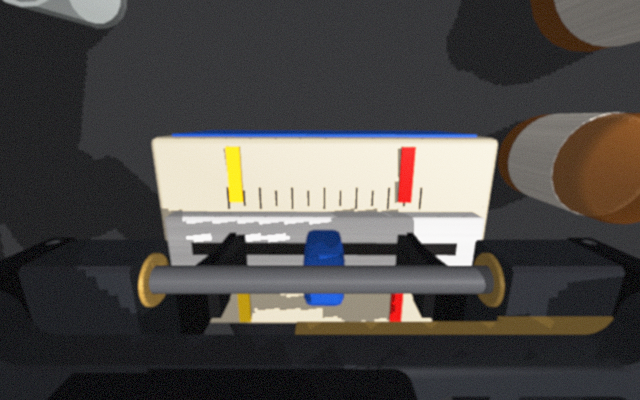

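The grip sits centred between the fingers at (324,270). Closing now.

Emit:
{"op": "move_arm", "data": {
  "increments": [
    [[0, 0, 0], [0, 0, 0], 1],
    [[0, 0, 0], [0, 0, 0], 1],
    [[0, 0, 0], [0, 0, 0], 1],
    [[0, 0, 0], [0, 0, 0], 1],
    [[0, 0, 0], [0, 0, 0], 1],
    [[0, 0, 0], [0, 0, 0], 1],
    [[0, 0, 0], [0, 0, 0], 1],
    [[0, 0, 0], [0, 0, 0], 1]
  ]
}}

```text
time_s: 4.18
position: [0.4815, 0.2306, 0.122]
tcp_rot: [[-0.997, 0.073, -0.0], [0.073, 0.997, -0.0], [0.0, -0.0, -1.0]]
force: [0.2, -0.2, 0.3]
opening: 0.475
grasp_force: 0.0
```

Emit:
{"op": "move_arm", "data": {
  "increments": [
    [[0, 0, 0], [0, 0, 0], 1],
    [[0, 0, 0], [0, 0, 0], 1],
    [[0, 0, 0], [0, 0, 0], 1],
    [[0, 0, 0], [0, 0, 0], 1],
    [[0, 0, 0], [0, 0, 0], 1],
    [[0, 0, 0], [0, 0, 0], 1]
  ]
}}

```text
time_s: 4.68
position: [0.4815, 0.2308, 0.122]
tcp_rot: [[-0.997, 0.073, 0.0], [0.073, 0.997, 0.0], [-0.0, 0.0, -1.0]]
force: [0.5, 1.1, -0.1]
opening: 0.23
grasp_force: 30.0
```

Emit:
{"op": "move_arm", "data": {
  "increments": [
    [[0, -0.2, 0], [0, 0, 0], 1],
    [[0, -0.2, 0], [0, 0, 0], 1],
    [[0, -0.2, 0], [0, 0, 0], 1],
    [[0, -0.2, 0], [0, 0, 0], 1],
    [[0, -0.2, 0], [0, 0, 0], 1],
    [[0, -0.2, 0], [0, 0, 0], 1],
    [[0, -0.2, 0], [0, 0, 0], 1],
    [[0, -0.2, 0], [0, 0, 0], 1],
    [[0, -0.17, 0], [0, 0, 0], 1],
    [[0, 0, 0], [0, 0, 0], 1],
    [[0, 0, 0], [0, 0, 0], 1]
  ]
}}

```text
time_s: 5.6
position: [0.4775, 0.1767, 0.122]
tcp_rot: [[-0.997, 0.073, -0.001], [0.073, 0.997, -0.001], [0.001, -0.001, -1.0]]
force: [-1.2, -1.6, -0.5]
opening: 0.229
grasp_force: 30.0
```

```bash
python3 m.py w3.png
```

```text
y 769 [317, 145, 15, 56] [324.3 173. ] [0.4355 0.181  0.1015]
y 261 [318, 303, 17, 26] [324.6 314.2] [0.5347 0.1742 0.1015]
y 205 [265, 254, 11, 52] [269.8 280.7] [0.506  0.1392 0.1015]
y 130 [375, 317, 26, 12] [386.8 321.6] [0.5439 0.2173 0.1015]
y 122 [433, 317, 23, 12] [444.3 321.5] [0.5468 0.2576 0.1015]
r 759 [485, 146, 22, 55] [496.1 173. ] [0.4432 0.2853 0.1015]
b 1711 [260, 128, 305, 7] [405.5 132.1] [0.4115 0.2163 0.154 ]
b 1373 [300, 229, 42, 37] [321.4 248.6] [0.4616 0.1773 0.154 ]
b 271 [303, 294, 37, 8] [321.3 297.8] [0.4876 0.1754 0.154 ]
feed_slider_top 0.7 [317.  283.7] [0.4797 0.1739 0.154 ]
[0.47753338 0.17735457 0.12201558] [[-0.9973, 0.0729, -0.0004], [0.0729, 0.9973, -0.0006], [0.0003, -0.0007, -1.0]] 5.75 [-0.17528613 -1.64930123 -0.33732087] 0.22527080743729555
```

View pics/w3.png

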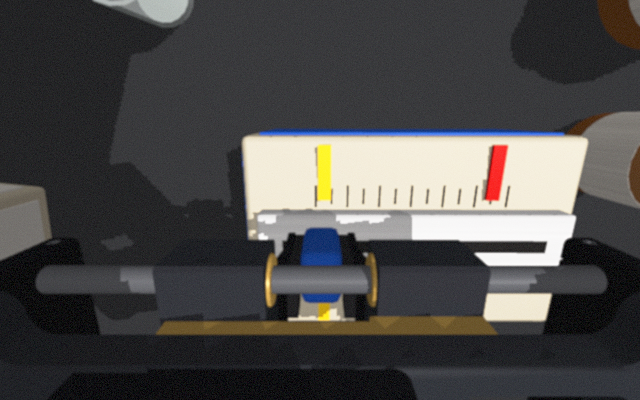

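The pads hold the grip at (321,265), and the yellow strips read column 324.4. The grip has overshot by about 1.7 mm towards −y, so I nudge it back, release, rise and check.

Emit:
{"op": "move_arm", "data": {
  "increments": [
    [[0, 0.055, 0], [0, 0, 0], 1],
    [[0, 0, 0], [0, 0, 0], 1],
    [[0, 0, 0], [0, 0, 0], 1],
    [[0, 0, 0], [0, 0, 0], 1]
  ]
}}

```text
time_s: 6.08
position: [0.4777, 0.1795, 0.122]
tcp_rot: [[-0.997, 0.073, -0.0], [0.073, 0.997, 0.0], [0.0, 0.0, -1.0]]
force: [-0.3, -0.5, -1.5]
opening: 0.225
grasp_force: 30.0
```

Emit:
{"op": "move_arm", "data": {
  "increments": [
    [[0, 0, 0], [0, 0, 0], 0.5],
    [[0, 0, 0], [0, 0, 0], 0],
    [[0, 0, 0], [0, 0, 0], 0],
    [[0, 0, 0], [0, 0, 0], 0],
    [[0, 0, 0], [0, 0, 0], 0],
    [[0, 0, 0], [0, 0, 0], 0],
    [[0, 0, -0.5], [0, 0, 0], 0],
    [[0, 0, -0.8], [0, 0, 0], 0],
    [[0, 0, -0.8], [0, 0, 0], 0],
    [[0.5, 0, -0.8], [0, 0, 0], 0],
    [[0.8, 0, -0.3], [0, 0, 0], 0],
    [[0.5, 0, 0], [0, 0, 0], 0],
    [[0, 0, 0], [0, 0, 0], 0],
    [[0, 0, 0], [0, 0, 0], 0]
  ]
}}

```text
time_s: 7.25
position: [0.4238, 0.1833, 0.2183]
tcp_rot: [[-0.997, 0.073, 0.001], [0.073, 0.997, 0.0], [-0.001, 0.0, -1.0]]
force: [0.5, -0.1, 0.5]
opening: 0.995
grasp_force: 0.0
```

```bash
python3 m.py w4.png
python3 - <<'E'
from h import *
p=capture("wrist"); print(p["eye"],np.array(p["rotation"]).round(4).tolist(),p["mtx"])
E
```

```text
y 2468 [295, 317, 317, 17] [463.4 326.9] [0.5776 0.3256 0.1015]
y 374 [139, 254, 28, 52] [149.3 275.5] [0.4918 0.0012 0.1015]
y 297 [316, 194, 9, 34] [320.6 211.2] [0.4359 0.1813 0.1015]
y 158 [486, 254, 18, 39] [497.1 271.9] [0.5137 0.3563 0.1015]
y 98 [316, 293, 8, 13] [320.2 299.6] [0.5327 0.1738 0.1015]
r 252 [423, 195, 11, 33] [428.6 211.1] [0.4433 0.2851 0.1015]
b 2436 [280, 172, 193, 14] [371.2 179.3] [0.397  0.2227 0.154 ]
b 1568 [595, 204, 45, 43] [619.6 225.2] [0.4485 0.4181 0.154 ]
b 387 [310, 247, 23, 19] [321.5 256.9] [0.4586 0.1805 0.154 ]
[0.42526154 0.18319021 0.21783184] [[-0.9973, 0.0736, 0.0009], [0.0736, 0.9973, 0.0], [-0.0009, 0.0001, -1.0]] 7.4 [ 0.20623571 -0.89025027 -0.17350055] 0.9973514892315469
[0.35080849 0.18791815 0.37987169] [[0.0739, 0.9601, 0.2697], [0.9973, -0.0712, -0.0197], [0.0003, 0.2704, -0.9627]] [[303.04324031   0.         321.00636579]
 [  0.         303.04324031 202.8098895 ]
 [  0.           0.           1.        ]]
```

View pics/w4.png

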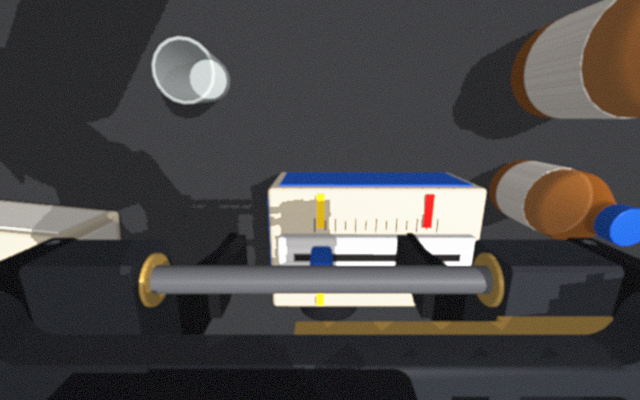

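Released; the grip at (321.5,257) now lines up with yellow at column 320.4. I'll take one clearer look from over the pump.

Emit:
{"op": "move_arm", "data": {
  "increments": [
    [[-0.6, 0, 0], [0, 0, 0], 0],
    [[-0.8, 0, 0], [0, 0, 0], 0],
    [[-0.8, 0, 0], [0, 0, 0], 0],
    [[-0.8, 0, 0], [0, 0, 0], 0],
    [[-0.6, 0, 0], [0, 0, 0], 0],
    [[0, 0, 0], [0, 0, 0], 0],
    [[0, 0, 0], [0, 0, 0], 0]
  ]
}}

```text
time_s: 8.03
position: [0.5324, 0.1749, 0.2171]
tcp_rot: [[-0.997, 0.074, -0.001], [0.074, 0.997, -0.0], [0.001, -0.0, -1.0]]
force: [-0.7, -0.3, 1.0]
opening: 1.003
grasp_force: 0.0
```

```bash
python3 m.py w5.png
python3 - <<'E'
from h import *
p=capture("wrist"); save(p,"w5c.png",(220,80,480,280),3)
E
```

```text
y 410 [315, 70, 11, 42] [320.7  91.3] [0.4358 0.1811 0.1015]
y 317 [315, 170, 11, 36] [320.7 187.8] [0.5208 0.1748 0.1015]
y 107 [491, 256, 14, 49] [499.8 279.7] [0.6305 0.3504 0.1015]
y 60 [511, 317, 15, 9] [519.5 321. ] [0.6817 0.3754 0.1015]
y 44 [157, 255, 9, 10] [161.1 259.4] [0.5823 0.0095 0.1015]
r 359 [435, 71, 13, 41] [441.5  91. ] [0.4433 0.2851 0.1015]
r 285 [426, 171, 12, 35] [431.9 188.3] [0.5291 0.2788 0.1015]
b 903 [308, 128, 29, 37] [322. 146.] [0.4778 0.179  0.154 ]
b 531 [543, 198, 30, 23] [558.4 209.4] [0.5399 0.3584 0.154 ]
b 211 [631, 73, 9, 33] [636.3  90.4] [0.4559 0.401  0.154 ]
feed_slider_top 0.97 [319.3 148.1] [0.4791 0.1769 0.154 ]
[0.53018648 0.17534459 0.21748026] [[-0.9973, 0.0731, -0.0024], [0.0731, 0.9973, -0.0002], [0.0024, -0.0004, -1.0]] 8.1833 [-0.75041843  0.08078679 -0.42701599] 0.9986961012897536
```

View pics/w5c.png

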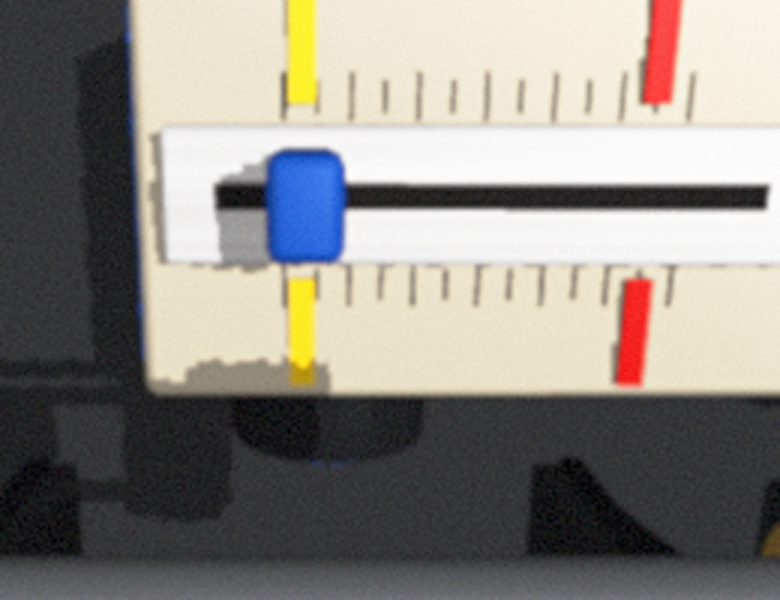

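The grip's centre (306) is about 4.5 enlarged pixels right of the yellow strips (301.5), so it is about 1 mm off. There's plenty of time, so I regrip and trim it by 0.9 mm.

Emit:
{"op": "move_arm", "data": {
  "increments": [
    [[0.6, 0, 0], [0, 0, 0], 0],
    [[0.8, 0, 0], [0, 0, 0], 0],
    [[0.4, 0, 0], [0, 0, 0], 0],
    [[0, 0, 0.8], [0, 0, 0], 0],
    [[0, 0, 0.8], [0, 0, 0], 0],
    [[0, 0, 0.8], [0, 0, 0], 0],
    [[0, 0, 0.5], [0, 0, 0], 0],
    [[0, -0.03, 0.3], [0, 0, 0], 0],
    [[0, 0, 0], [0, 0, 0], 1],
    [[0, 0, 0], [0, 0, 0], 1],
    [[0, 0, 0], [0, 0, 0], 1],
    [[0, 0, 0], [0, 0, 0], 1],
    [[0, 0, 0], [0, 0, 0], 1],
    [[0, 0, 0], [0, 0, 0], 1],
    [[0, 0, 0], [0, 0, 0], 1],
    [[0, 0, 0], [0, 0, 0], 1],
    [[0, 0, 0], [0, 0, 0], 1],
    [[0, 0, 0], [0, 0, 0], 1],
    [[0, 0, 0], [0, 0, 0], 1],
    [[0, 0, 0], [0, 0, 0], 1]
  ]
}}

```text
time_s: 9.9
position: [0.4777, 0.1785, 0.122]
tcp_rot: [[-0.997, 0.074, -0.0], [0.074, 0.997, 0.0], [0.0, 0.0, -1.0]]
force: [-1.0, 1.0, -0.6]
opening: 0.226
grasp_force: 30.0
```

Emit:
{"op": "move_arm", "data": {
  "increments": [
    [[0, 0, 0], [0, 0, 0], 1],
    [[0, 0, 0], [0, 0, 0], 1],
    [[0, 0, 0], [0, 0, 0], 1],
    [[0, 0, 0], [0, 0, 0], 1]
  ]
}}

```text
time_s: 10.23
position: [0.4777, 0.1785, 0.122]
tcp_rot: [[-0.997, 0.073, 0.0], [0.073, 0.997, 0.0], [0.0, 0.0, -1.0]]
force: [0.4, 1.5, 0.2]
opening: 0.227
grasp_force: 30.0
```

Emit:
{"op": "move_arm", "data": {
  "increments": [
    [[0, 0, 0], [0, 0, 0], 0.5],
    [[0, 0, 0], [0, 0, 0], 0],
    [[0, 0, 0], [0, 0, 0], 0],
    [[0, 0, 0], [0, 0, 0], 0],
    [[0, 0, 0], [0, 0, 0], 0],
    [[0, 0, 0], [0, 0, 0], 0],
    [[0, 0, -0.5], [0, 0, 0], 0],
    [[0, 0, -0.8], [0, 0, 0], 0],
    [[0, 0, -0.8], [0, 0, 0], 0],
    [[0, 0, -0.8], [0, 0, 0], 0],
    [[-0.5, 0, -0.3], [0, 0, 0], 0],
    [[-0.8, 0, 0], [0, 0, 0], 0],
    [[-0.5, 0, 0], [0, 0, 0], 0],
    [[0, 0, 0], [0, 0, 0], 0],
    [[0, 0, 0], [0, 0, 0], 0]
  ]
}}

```text
time_s: 11.48
position: [0.5314, 0.1742, 0.2177]
tcp_rot: [[-0.997, 0.074, -0.001], [0.074, 0.997, -0.0], [0.001, -0.0, -1.0]]
force: [-0.2, 0.6, -0.1]
opening: 0.998
grasp_force: 0.0
```

```bash
python3 m.py w6.png
python3 - <<'E'
from h import *
p=capture("wrist"); save(p,"w6c.png",(220,80,480,280),3)
p=capture("top")
for l,z in [("acid_slider_top",.154),("media_bottle_mid",.075)]:
    for r in pinpoint(p,l)[:4]: print(l,round(r["confidence"],2),atz(p,r["xy"],z).round(3))
E
```

```text
y 395 [316, 71, 11, 42] [321.5  92.8] [0.436  0.181  0.1015]
y 324 [317, 171, 10, 36] [321.6 188.7] [0.5209 0.1749 0.1015]
y 70 [151, 255, 15, 11] [157.  259.6] [0.5815 0.0043 0.1015]
y 68 [139, 274, 8, 31] [142.3 289.3] [ 0.6137 -0.0183  0.1015]
y 37 [497, 265, 6, 18] [500.1 274.9] [0.6244 0.3501 0.1015]
r 355 [436, 72, 12, 41] [442.1  92. ] [0.4431 0.2851 0.1015]
r 284 [427, 172, 11, 35] [432.4 189.1] [0.529  0.2788 0.1015]
b 901 [308, 129, 28, 37] [321.8 147.1] [0.4776 0.178  0.154 ]
b 532 [543, 198, 30, 24] [558.4 210.1] [0.5396 0.3584 0.154 ]
b 214 [631, 74, 9, 33] [636.3  91.8] [0.4557 0.4011 0.154 ]
feed_slider_top 0.62 [317.3 149.2] [0.4789 0.1747 0.154 ]
[0.52985431 0.17446928 0.21749541] [[-0.9973, 0.073, -0.0026], [0.073, 0.9973, -0.0002], [0.0026, -0.0004, -1.0]] 11.6333 [-1.04462866 -0.47037832  0.30743665] 0.9964974141976474
acid_slider_top 0.45 [ 0.489 -0.182  0.154]
media_bottle_mid 0.96 [0.557 0.396 0.075]
media_bottle_mid 0.6 [0.448 0.435 0.075]
```

View pics/w6c.png

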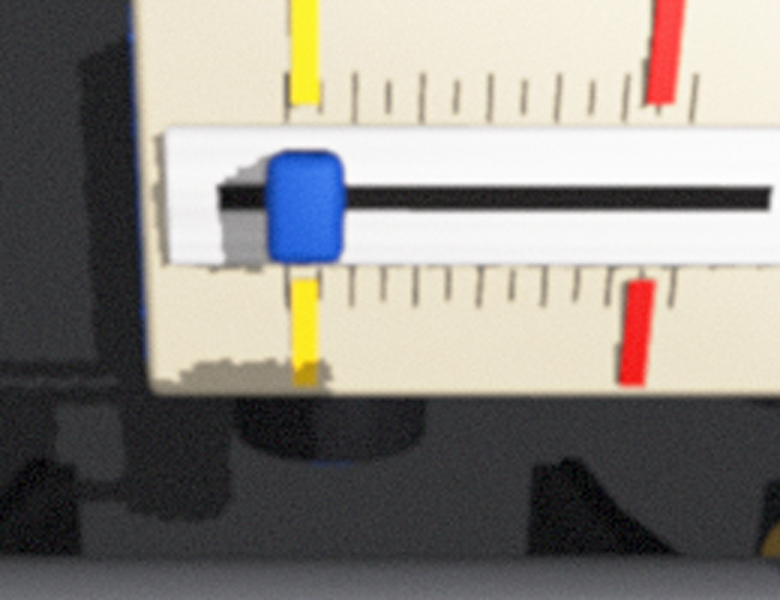

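The grip's centre (305.5) now lines up with the yellow strips (305). The gripper is clear, and the bottle and the white grip haven't moved.

```bash
python3 -c "
from rig import *
print(hand_in())"
```

```text
the job is handed in; nothing more can be done
None
```

The blue grip is centred on the yellow mark to within the camera's precision and released, the white grip and amber bottle were left where they were, and the job was handed in at about 12 s; no verdict was shown.

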